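# Gauge two sleeves and index the keeper over the good one

### The job

Find which of the two brass sleeves slides onto the fixture's upright gauge pin, leave that one pushed fully down on the pin and put the one that is too tight into the black tray. Then pull up the red spring plunger on the blue sliding section, slide the section along its ladder rail towards the gauge pin to the next hole so that its fork closes over the sleeve, and let the lock pin drop fully home in that hole. Finish while still gripping the red knob with the pin engaged, as if for a colleague to tighten the side screw, and leave the other things on the bench where they are.

Things in the scene. Friction and masses are not known exactly. Their poses are not given: they have to be found in the camera images.
- fixture: fixed aluminium plate 276x110x10 mm, carrying a steel ladder rail and the gauge pin. Origin on the bench surface below the hole next in line (see point next_hole). Its x axis runs along the rail towards the gauge pin, z up; the plate spans x = -125..+151 mm, y = -55..+55 mm. Rail 28 mm wide, x = -118..+47 mm, top at 44 mm, with three 11 mm holes in its top at x = -100, -50 and 0 mm; the lock pin starts in the hole at x = -50
- pin_seat (a point): on the gauge pin's axis, at the shoulder (34 mm across) on which a fully pushed-down sleeve rests, 18 mm above the bench; 120 mm along x from the fixture's origin. Gauge pin 20 mm in diameter, tapering to 12 mm over its last 10 mm
- pin_top (a point): centre of the gauge pin's top end, 80 mm above the bench. Nearby: a fixed steel mould block 0.3 m tall stands behind the work to the left: keep gripper and wrist out of world x > 0.60 at y = 0.05 to 0.45
- next_hole (a point): centre of the mouth of the target hole in the rail's top, at the fixture's x = 0, 44 mm above the bench
- section (a joint): slide of the blue section (90x42 mm, its top 52 mm above the bench) and the steel fork on its front end, in m along the fixture's x: 0 at the start, 0.050 with the lock pin over the next hole (the fork then straddles the gauge pin, 64 to 69 mm above the bench, over the sleeve's top). Runs -0.045 to 0.056; about 2 N friction; blocked while the lock pin is in a hole
- plunger (a joint): lift of the red knob and its lock pin in m: 0 fully home, 0.022 fully pulled up. The 9 mm round-nosed lock pin goes 12 mm into a hole, so it is clear of the rail from 0.012 up. Spring and weight pull it down with about 3 N at 0 and 7 N at 0.018; over solid rail it rides on the rail's top
- knob (a point): centre of the red plunger knob, an upright cylinder 24 mm in diameter and 28 mm tall, 82 mm above the bench when home (knob from 68 to 96 mm); it moves with the section and the plunger. The brass collar under it is 20 mm across and ends 4 mm below it
- sleeve_a: brass sleeve standing on end, 36 mm outside diameter, 40 mm tall, about 0.1 kg; origin at the centre of its lower end, z along its axis. One of the two sleeves has a 23 mm bore and slides down the gauge pin, the other a 17 mm bore and sticks on the pin's tapered top; outside they are alike
- sleeve_b: the other brass sleeve, same outside as sleeve_a
- reject_tray: loose black moulded tray 164x220x30 mm (x, y, z), origin at the centre of its underside, inner floor 3 mm up and about 120x180 mm
- yellow_spring: a yellow die spring, 27 mm across, 52 mm tall; a bystander, origin at the centre of its underside
- blue_spring: a blue die spring, 22 mm across, 42 mm tall; a bystander, origin at the centre of its underside
- guide_bush: a plain grey shouldered guide bush, 39 mm across, 46 mm tall; a bystander, origin at the centre of its underside
There are look-alikes about, which are no part of the job. What is shaped like the sleeve_a but pink is not meant.

How it is judged:
On the way, in this order (a step that is already met when the one before it is completed fails the run):
1. the sleeve that fits is fully down on the gauge pin and the tight one lies in the tray, both let go, with the section still locked in its first hole (distance between sleeve_b and pin_seat below 0.005 m and angle between sleeve_b's own z axis and vertical below 0.08 rad and linear speed of each of sleeve_b, sleeve_a below 0.02 m/s and x of sleeve_a in the frame of reject_tray between -0.075 and 0.075 m and y of sleeve_a in the frame of reject_tray between -0.105 and 0.105 m and z of sleeve_a in the frame of reject_tray below 0.032 m and height (world z) of reject_tray below 0.01 m and contact force between the fingers and sleeve_a below 0.2 N and contact force between the fingers and sleeve_b below 0.2 N and value of joint section between -0.006 and 0.006 m), for 0.1 s.
2. the plunger is pulled up clear of the rail with the fingers on the knob (value of joint plunger above 0.0105 m and contact force between the fingers and plunger above 1 N), for 0.1 s.
At the end, for the whole second after the job is handed in: the section stands at the next hole (0.050 m within 4 mm), the lock pin is home within 2 mm, the fingers still hold the red knob (over 1.5 N); the free sleeve is seated upright on the gauge pin's shoulder (within 5 mm), the tight sleeve lies in the black tray on the bench (distance between sleeve_b and pin_seat below 0.005 m and angle between sleeve_b's own z axis and vertical below 0.08 rad and linear speed of each of sleeve_b, sleeve_a below 0.02 m/s and x of sleeve_a in the frame of reject_tray between -0.075 and 0.075 m and y of sleeve_a in the frame of reject_tray between -0.105 and 0.105 m and z of sleeve_a in the frame of reject_tray below 0.032 m and height (world z) of reject_tray below 0.01 m and contact force between the fingers and sleeve_a below 0.2 N and contact force between the fingers and sleeve_b below 0.2 N and value of joint section between 0.046 and 0.054 m and value of joint plunger below 0.002 m and contact force between the fingers and plunger above 1.5 N and velocity of joint section below 0.01 m/s); the arm keeps its last pose, push and grip.
It fails at once if the yellow spring is pushed away (distance of yellow_spring from where it was at the start of the episode above 0.03 m).
It fails at once if the blue spring is pushed away (distance of blue_spring from where it was at the start of the episode above 0.03 m).
It fails at once if the guide bush is pushed away (distance of guide_bush from where it was at the start of the episode above 0.03 m).
It also fails if it takes over 72 s, if anything falls off the work surface, if the arm or the gripper's body presses on something with over 40 N, if the wrist force passes 120 N, or if a joint passes its speed limit or range.

### The arm

A 6-joint arm with a two-finger parallel gripper is mounted at the origin on the work surface; the furniture and walls round the work are solid. World frame = base frame: x ahead of the robot, y to its left, z up, the work surface at z = 0. Lengths are in m, angles in rad, forces in N, time in s.
With the tool pointing down it reaches from about 0.35 to 0.95 m from the base axis. Payload 17.4 kg.
Tool frame: the origin (TCP) lies midway between the tips of the shut fingers; the grasp point (between the pads) lies 19 mm behind it; z points along the fingers, y is the line along which they close (so a half turn about z gives the same grasp; the last joint's range is limited). The gripper opens to 93 mm and grips with 3 to 60 N. Pads are 15 mm wide; open, the fingers measure 128 mm over their backs; the gripper's body (75 mm by 188 mm) begins 65 mm behind the grasp point.
Start: joints at [1.204, 0.116, 1.442, -0, 1.584, -0.038], TCP at [0.218, 0.639, 0.219] pointing down, gripper open.
Joint ranges: [-2.83, 2.83], [-0.83, 2.19], [0.07, 2.5], [-1.14, 4.28], [0.01, 3], [-2.97, 2.97]. Speed limits (rad/s): [1.89, 1.89, 2.22, 3.14, 3.14, 3.14].

### API

Orientations are given as [roll, pitch, yaw] about the fixed x, y, z axes, in that order (R = Rz(yaw) Ry(pitch) Rx(roll)).
In Python, from rig import arm gives the robot as it stands.
- The arm moves only by the tool send_rows, never from a script. Its argument "increments" is a list that holds one entry, the list of rows, each a list of 4 numbers: the shift along the tool's x, y, z in units of 0.2 m (1.0 is 0.2 m), then the turn about the tool's z in units of 90 degrees (1.0 is 90 degrees). In form: [[[tx, ty, tz, turn], ...]]. A call has 1 to 12 rows; each row shifts and turns the commanded pose from where the row before left it, along the tool's axes as they then stand; what a row does not reach is not made up. A row lasts 1/8 s, in which the tool goes at most 62.5 mm and 10.7 degrees, less where a joint would pass 70% of its speed; a pose out of reach is approached as far as the arm can. A call with a number of a shift or a turn outside -1 to 1 is refused whole. A call with a gripper value outside its range is refused whole. "jaw" is the closure, from -1 (fully open) to 1 (shut), set as the call begins (left out, the last holds). The fingers move at their own pace and stop on an object; "grip_force" is the grip in N (left out, the last holds). Time passes only in rows, so rows that do not move let the fingers close. It gives the time, the measured TCP pose, the force, the opening and the grip force at its end, in the units of the state.
- arm.sense(): the state, without advancing time (a new reading comes with each control period).
- arm.read_camera(name): name is "scene" or "side" or "wrist"; returns the picture (400x640x3 uint8, red, green, blue); there is no depth.
- arm.calibration(name): a dict with "K" (3x3 intrinsics, pixels), "dist" ([k1, k2, p1, p2, k3] as OpenCV has them; the pictures are not rectified), "pose" (4x4, takes a point from camera to world coordinates); the wrist camera has in their place "hand_eye" (4x4, takes a point from camera to tool coordinates, whose origin is the TCP and whose axes are the flange's). Camera axes: x right, y up, looking along -z (the intrinsics and any distortion apply to the point x, -y, -z); pixel columns grow to the right and rows downward; lengths in m; the calibration is good to about 2 mm. A picture is of the moment at which its call begins: read the wrist's pose just before it. calibration takes no time and is no camera call.
- arm.sign_off(): hands the job in; it is judged then, once.
The state is a dict: "time": time; "joints": joint angles; "joint_velocities": joint speeds; "effort": joint torques, N m; "tool_pos": TCP position; "tcp_rot": TCP orientation; "ft_force": force on the tool from outside, world axes, zero at the start; "torque": the same for the moment, N m; "gripper_width": finger opening in m; "grasp_force": force on a finger pad.
Only numpy, scipy, OpenCV 4.12 (cv2) and the standard library are available. Lean on these libraries where they do the work, as an engineer would, in place of code of your own. Each camera call takes 0.05 s, during which the arm holds its last target. There are 200 camera calls.

## Working session

There is one attempt and no reset: what is moved stays moved. The work goes in short steps, Python scripts to look and compute and a tool call to move; the robot and the scene stay as the last step left them, time stands still between calls to the robot, and variables do not carry over. Pictures are saved under pics/ and viewed, at most 10 in all, crops included, and the job is handed in when it is done.

Besides the shell and the picture viewer there is one more tool, called after "Request:" by a JSON object that holds its "op" and its "data". send_rows: Moves the arm, as the interface text tells. Its arguments: {"type":"object","properties":{"increments":{"type":"array","items":{"type":"array","items":{"type":"array","items":{"type":"number","minimum":-1,"maximum":1}}}},"jaw":{"type":"number"},"grip_force":{"type":"number"}},"required":["increments"]}

```bash
mkdir -p pics; python3 - <<'E'
from rig import arm
import cv2
s=arm.sense();print(s)
for n in ("scene","side"):
    c=arm.calibration(n);print(n,c)
    cv2.imwrite(f"pics/{n}0.png",arm.read_camera(n)[:,:,::-1])
print(arm.calibration("wrist"))
cv2.imwrite("pics/wrist0.png",arm.read_camera("wrist")[:,:,::-1])
E
```

```text
{'time': 0.0, 'joints': array([ 1.20423503e+00,  1.16488091e-01,  1.44225228e+00, -3.23856794e-05,
        1.58399845e+00, -3.78105304e-02]), 'joint_velocities': array([ 0.00111117,  0.00036951, -0.00317608, -0.00138921, -0.0008606 ,
       -0.00135266]), 'effort': array([-3.69567279e-03, -7.21287990e+01, -6.22598219e+01,  7.77578051e-02,
        2.38562113e-02, -1.30946951e-04]), 'tool_pos': array([0.21788381, 0.63865601, 0.21791182]), 'tcp_rot': array([-3.14044608e+00, -1.09668094e-05,  2.81284147e+00]), 'ft_force': array([-0.45462251, -0.4272701 , -0.50614116]), 'torque': array([0.00301695, 0.00307418, 0.00248706]), 'grasp_force': 0.0, 'gripper_width': 0.09239025423139387}
scene {'K': array([[457.15984855,   0.        , 319.80536323],
       [  0.        , 457.15984855, 198.06337931],
       [  0.        ,   0.        ,   1.        ]]), 'dist': array([-0.08555913,  0.        ,  0.        ,  0.        ,  0.        ]), 'pose': array([[ 0.51578328,  0.58757293, -0.62347868, -0.22412072],
       [-0.85671698,  0.35536136, -0.37383729, -0.40901653],
       [ 0.00190356,  0.72696379,  0
[... 486 characters left out ...]
  0.67456639,  0.73821093,  1.05532933],
       [ 0.        ,  0.        ,  0.        ,  1.        ]])}
{'K': array([[313.46437546,   0.        , 323.95195584],
       [  0.        , 313.46437546, 199.41063742],
       [  0.        ,   0.        ,   1.        ]]), 'dist': array([-0.02411453,  0.        ,  0.        ,  0.        ,  0.        ]), 'hand_eye': array([[-7.08046672e-04,  9.64638650e-01,  2.63574987e-01,
         7.18425263e-02],
       [ 9.99999530e-01,  8.57498407e-04, -4.51976749e-04,
         8.64452221e-04],
       [-6.62009373e-04,  2.63574543e-01, -9.64638804e-01,
        -1.66723655e-01],
       [ 0.00000000e+00,  0.00000000e+00,  0.00000000e+00,
         1.00000000e+00]])}
```

View pics/scene0.png

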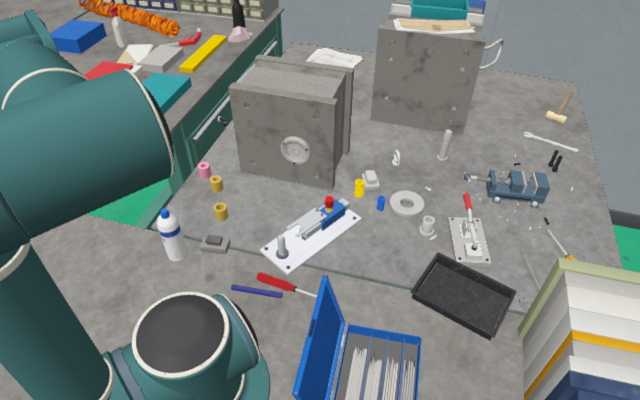

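View pics/side0.png

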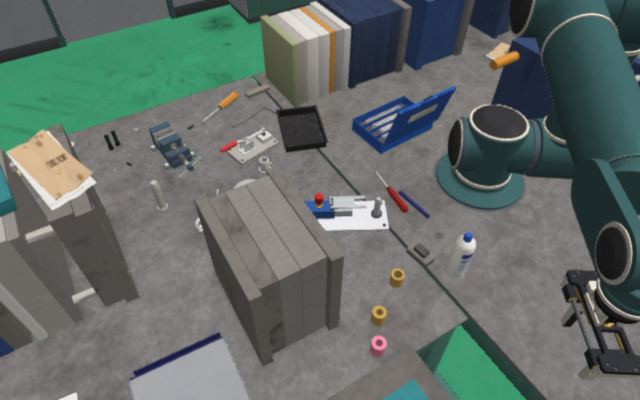

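The scene view shows the brass sleeves at about (216,184) and (221,211), the pink look-alike at (204,170), the gauge pin at (282,243), the red knob at (329,203) and the tray at (463,293). In the side view the sleeves are at (397,277) and (379,315), the knob is at (319,199), the pin at (377,206) and the tray at (302,128).

```bash
cat > h.py <<'E'
import numpy as np, cv2
from rig import arm
from scipy.spatial.transform import Rotation as R
def tool(s=None):
    s=s or arm.sense();T=np.eye(4);T[:3,:3]=R.from_euler('xyz',s['tcp_rot']).as_matrix();T[:3,3]=s['tool_pos'];return T
def ray(n,uv,T=None):
    c=arm.calibration(n);P=c['pose'] if n!='wrist' else (tool() if T is None else T)@c['hand_eye']
    q=cv2.undistortPoints(np.array([[uv]],float),c['K'],c['dist'])[0,0]
    d=P[:3,:3]@np.array([q[0],-q[1],-1]);return P[:3,3],d/np.linalg.norm(d)
def plane(n,uv,z,T=None):
    o,d=ray(n,uv,T);return o+d*(z-o[2])/d[2]
def tri(rs):
    A=sum(np.eye(3)-np.outer(d,d) for o,d in rs);b=sum((np.eye(3)-np.outer(d,d))@o for o,d in rs)
    p=np.linalg.solve(A,b);return p,[np.linalg.norm(np.cross(p-o,d)) for o,d in rs]
def proj(n,X,T=None):
    c=arm.calibration(n);P=c['pose'] if n!='wrist' else (tool() if T is None else T)@c['hand_eye']
    q=np.linalg.inv(P)@np.r_[X,1];q=np.array([q[0],-q[1],-q[2]])
    return cv2.projectPoints(q[None],np.zeros(3),np.zeros(3),c['K'],c['dist'])[0][0,0]
E
python3 - <<'E'
from h import *
a={n:cv2.imread(f"pics/{n}0.png") for n in("scene","side")}
rows=[]
cr={"scene":[(190,155,70,70),(255,190,110,80),(405,245,115,95)],"side":[(355,255,70,70),(300,180,110,80),(270,95,115,60)]}
W=np.zeros((600,800,3),np.uint8)
for r,n in enumerate(cr):
    for k,(x,y,w,h) in enumerate(cr[n]):
        c=a[n][y:y+h,x:x+w];f=min(266/w,300/h);c=cv2.resize(c,None,fx=f,fy=f,interpolation=cv2.INTER_CUBIC)
        W[r*300:r*300+c.shape[0],k*267:k*267+c.shape[1]]=c; print(n,k,x,y,f)
    hsv=cv2.cvtColor(a[n],cv2.COLOR_BGR2HSV)
    for nm,lo,hi in(("brass",(15,120,60),(27,255,255)),("red",(0,170,90),(6,255,255)),("red2",(172,170,90),(180,255,255)),("blue",(100,150,40),(120,255,255)),("yellow",(24,180,120),(33,255,255))):
        m=cv2.inRange(hsv,lo,hi);N,_,st,ce=cv2.connectedComponentsWithStats(m)
        for i in range(1,N):
            if st[i,4]>25 and st[i,4]<800: print(n,nm,st[i],ce[i].round(1))
cv2.imwrite("pics/crops.png",W)
E
```

```text
scene 0 190 155 3.8
scene 1 255 190 2.418181818181818
scene 2 405 245 2.3130434782608695
scene brass [135  10   9   9  29] [138.2  13.2]
scene brass [151  17   8   8  36] [154.   20.2]
scene brass [179  35  48  38 675] [202.3  53.5]
scene brass [210 176  13  16 165] [215.9 183.3]
scene brass [354 179  10  19 159] [358.8 187.8]
scene brass [214 203  13  18 183] [220.3 211.4]
scene brass [566 255   9   5  31] [569.7 257.1]
scene red [326 196   7  12  67] [328.7 201.4]
scene red [257 276  16   9  39] [264.7 280.4]
scene red [274 281  16   9  40] [280.7 285.8]
scene red2 [110   7   7   9  41] [113.4  11. ]
scene red2 [180  34  20  11  68] [190.2  41. ]
scene red2 [113  64  19   6  59] [121.1  66.4]
scene red2 [464 194   7  14  41] [466.8 199.4]
scene red2 [258 274  36  16 160] [275.2 280.8]
scene blue [377 196   8  15  92] [380.6 202.6]
scene blue [321 200  24  29 290] [332.9 213.8]
scene blue [160 208   9  10  67] [163.9 212.8]
scene blue [161 228  18   9  54] [170.8 233.1]
scene yellow [180  35  46  37 626] [202.3  53.4]
scene yellow [355 179   9  18 137] [359.1 187.9]
side 0 355 255 3
[... 247 characters left out ...]
.6 277.5]
side brass [575 287   8  18  31] [578.5 295.4]
side brass [372 306  15  19 228] [378.5 315.1]
side brass [603 322  11   5  38] [608.6 323.9]
side brass [615 333  10  20  56] [619.9 342.5]
side red [221 142  15   9  39] [228.5 145.9]
side red [388 188  19  24  67] [397.8 201.6]
side red [315 194   8   7  42] [318.7 196.8]
side red2 [389 188  17  21  67] [396.5 197.9]
side blue [438   0  10  17  63] [441.9   7.1]
side blue [419   5  12  16  50] [424.1  13.9]
side blue [412   8   9  30  63] [416.7  21.3]
side blue [430  16  14  39 135] [436.2  36.7]
side blue [406  36  14  28 111] [412.   50.4]
side blue [305 202  29  16 254] [320.6 209.7]
side blue [464 233   8   8  50] [467.6 236.6]
```

View pics/crops.png

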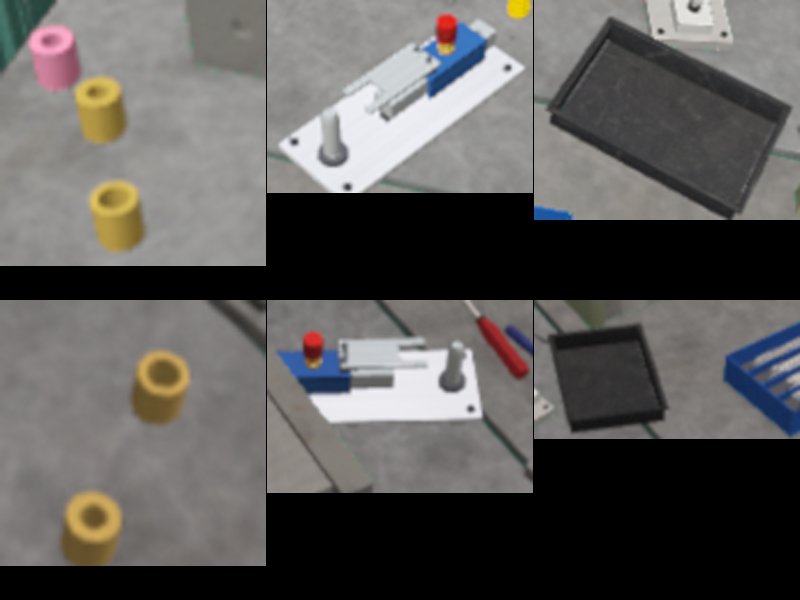

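The near sleeve (scene 221,211) has the wide bore. The far one, next to the pink one, has the narrow bore and goes to the tray.

```bash
python3 - <<'E'
from h import *
np.set_printoptions(precision=4,suppress=True)
P={"wide":((220.8,206.8),(397.9,273.9),.04),"tight":((216.1,179.5),(379.5,311.6),.04),"pin":((280.6,237.1),(378.6,199),.08),"knob":((329.4,198.3),(319,195.3),.096)}
X={}
for k,(a,b,z) in P.items():
    p,e=tri([ray("scene",a),ray("side",b)]);X[k]=p
    print(k,p,e,plane("scene",a,z),plane("side",b,z))
d=X["pin"]-X["knob"];print(np.linalg.norm(d[:2]),np.degrees(np.arctan2(d[1],d[0])))
c=[plane("scene",q,.03) for q in((438.7,254.5),(514.8,291.7),(492.8,336.7),(413.2,292.6))];print(np.array(c),np.mean(c,0))
for n,a in(("yellow",(359,188)),("blue",(380.6,202.6)),("bush",(428,225)),("bottle",(170,235)),("pink",(204,170)),("grey",(214,243))): print(n,plane("scene",a,.025))
E
```

```text
wide [0.4048 0.288  0.0383] [np.float64(0.0007990017013041111), np.float64(0.0007990017013042073)] [0.4042 0.2863 0.04  ] [0.4048 0.2895 0.04  ]
tight [0.4886 0.3757 0.0368] [np.float64(0.00010742429923651662), np.float64(0.00010742429923648288)] [0.4859 0.3729 0.04  ] [0.4896 0.3771 0.04  ]
pin [0.3729 0.0612 0.076 ] [np.float64(0.0003515023056965104), np.float64(0.0003515023056963615)] [0.3698 0.0592 0.08  ] [0.3748 0.0642 0.08  ]
knob [0.5375 0.0179 0.096 ] [np.float64(0.00032294292617302065), np.float64(0.0003229429261729905)] [0.5372 0.0181 0.096 ] [0.5377 0.0176 0.096 ]
0.17020972086135724 165.2639946539725
[[ 0.5624 -0.2883  0.03  ]
 [ 0.547  -0.487   0.03  ]
 [ 0.4025 -0.4749  0.03  ]
 [ 0.4217 -0.2777  0.03  ]] [ 0.4834 -0.382   0.03  ]
yellow [0.6854 0.0028 0.025 ]
blue [ 0.6624 -0.0781  0.025 ]
bush [ 0.6498 -0.226   0.025 ]
bottle [0.2616 0.345  0.025 ]
pink [0.5129 0.4476 0.025 ]
grey [0.3016 0.2262 0.025 ]
```

```bash
cat >> h.py <<'E'
def go(x,y,z,yaw):
    T=tool();d=T[:3,:3].T@(np.array([x,y,z])-T[:3,3])/0.2
    y0=np.degrees(arm.sense()['tcp_rot'][2]);t=-((yaw-y0+180)%360-180)/90
    print("now",T[:3,3].round(4),round(y0,1),"total shift units",d.round(3),"turn",round(t,3))
E
python3 -c "
from h import *
go(.405,.288,.2,200)"
```

```text
now [0.2179 0.6387 0.2181] 161.2 total shift units [-1.452 -1.358  0.092] turn -0.432
```

Request:
{"op": "send_rows", "data": {"increments": [[[-0.1815,-0.17,0.0115,0],[-0.1815,-0.17,0.0115,0],[-0.1815,-0.17,0.0115,0],[-0.1815,-0.17,0.0115,0],[-0.1815,-0.17,0.0115,0],[-0.1815,-0.17,0.0115,0],[-0.1815,-0.17,0.0115,0],[-0.1815,-0.17,0.0115,0],[0,0,0,-0.108],[0,0,0,-0.108],[0,0,0,-0.108],[0,0,0,-0.108]]], "jaw": -0.3, "grip_force": 20}}

```text
time: 1.65
tool_pos: [0.4049, 0.2875, 0.2]
tcp_rot: [-3.142, -0.0, -2.786]
ft_force: [-0.1, 0.6, 0.0]
gripper_width: 0.0605
grasp_force: 0.0
```

```bash
python3 - <<'E'
from h import *
T=tool();print(arm.sense()['tool_pos'],arm.sense()['tcp_rot'])
im=arm.read_camera("wrist");cv2.imwrite("pics/w1.png",im[:,:,::-1])
for X in((.405,.288,.04),(.4886,.3757,.04),(.373,.061,.08)):print(proj("wrist",X,T))
E
```

```text
[0.40489771 0.28751416 0.20003833] [-3.14152260e+00 -3.88126074e-04 -2.78637286e+00]
[324.34580074 183.54554016]
[370.2097843  275.36487474]
[91.68349644 70.98242544]
```

View pics/w1.png

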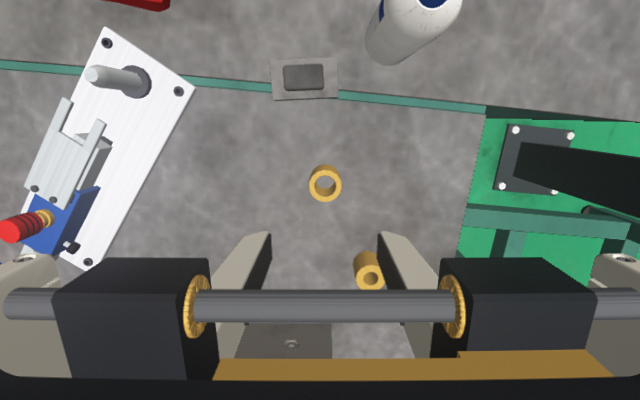

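The wrist view puts the wide sleeve's top at (325,183), as predicted. The narrow-bore one is at (369,277) and the pin top at about (93,73). Going down to grip the wide one.

Request:
{"op": "send_rows", "data": {"increments": [[[0,0,0.187,0],[0,0,0.187,0],[0,0,0.187,0],[0,0,0.187,0],[0,0,0.187,0],[0,0,0,0],[0,0,0,0]]]}}

```text
time: 2.58
tool_pos: [0.4055, 0.288, 0.0147]
tcp_rot: [3.141, 0.001, -2.793]
ft_force: [0.2, -0.6, 0.9]
gripper_width: 0.0605
grasp_force: 0.0
```

Request:
{"op": "send_rows", "data": {"increments": [[[0,0,0,0],[0,0,0,0],[0,0,0,0],[0,0,0,0],[0,0,0,0],[0,0,-0.15,0],[0,0,-0.15,0],[0,0,-0.15,0],[0,0,-0.15,0],[0,0,0,0]]], "jaw": 1, "grip_force": 20}}

```text
time: 3.82
tool_pos: [0.4057, 0.2881, 0.1352]
tcp_rot: [3.141, 0.003, -2.792]
ft_force: [-0.4, -0.4, -0.3]
gripper_width: 0.0363
grasp_force: 20.0
```

```bash
python3 - <<'E'
from h import *
T=tool();print(plane("wrist",(93,73),.08,np.linalg.inv(np.eye(4))@T)) if 0 else None
im=arm.read_camera("wrist");cv2.imwrite("pics/w2.png",im[:,:,::-1])
go(.373,.061,.133,165.3)
p=T@np.array([0,0,-.019,1]);print("grasp",proj("wrist",p[:3],T))
hsv=cv2.cvtColor(im,cv2.COLOR_RGB2HSV)
m=cv2.inRange(hsv,(15,120,60),(27,255,255));N,_,st,ce=cv2.connectedComponentsWithStats(m)
for i in range(1,N):
  if st[i,4]>60: print(st[i],ce[i])
E
```

```text
now [0.4052 0.2878 0.1335] -160.0 total shift units [ 0.54  -1.01   0.002] turn 0.386
grasp [323.93615614 257.66609578]
[ 289  212   72   78 4349] [324.0218441  254.07449989]
[236 275  18  64 619] [242.6542811  307.44264943]
[395 275  18  64 606] [405.37623762 307.22112211]
[ 153  350  404   31 9584] [363.8081177  367.66861436]
```

Request:
{"op": "send_rows", "data": {"increments": [[[0,0,0,0.0965],[0,0,0,0.0965],[0,0,0,0.0965],[0,0,0,0.0965],[-0.0736,-0.189,0,0],[-0.0736,-0.189,0,0],[-0.0736,-0.189,0,0],[-0.0736,-0.189,0,0],[-0.0736,-0.189,0,0],[-0.0736,-0.189,0,0],[0,0,0,0],[0,0,0,0]]]}}

```text
time: 5.38
tool_pos: [0.4325, 0.0461, 0.1322]
tcp_rot: [-3.141, -0.001, 2.885]
ft_force: [-0.2, -0.9, -0.5]
gripper_width: 0.0363
grasp_force: 20.0
```

```bash
python3 - <<'E'
from h import *
T=tool();im=arm.read_camera("wrist");cv2.imwrite("pics/w3.png",im[:,:,::-1])
go(.373,.061,.133,165.3)
for X in((.373,.061,.08),(.373,.061,.018)):print(proj("wrist",X,T))
cv2.imwrite("pics/w3c.png",cv2.resize(im[0:300,170:470,::-1],None,fx=2,fy=2))
np.save("T3.npy",T)
E
```

```text
now [0.4325 0.0465 0.1324] 165.3 total shift units [ 0.306 -0.005 -0.002] turn 0.0
[321.52277096 129.83199192]
[322.02238782 126.45200816]
```

View pics/w3c.png

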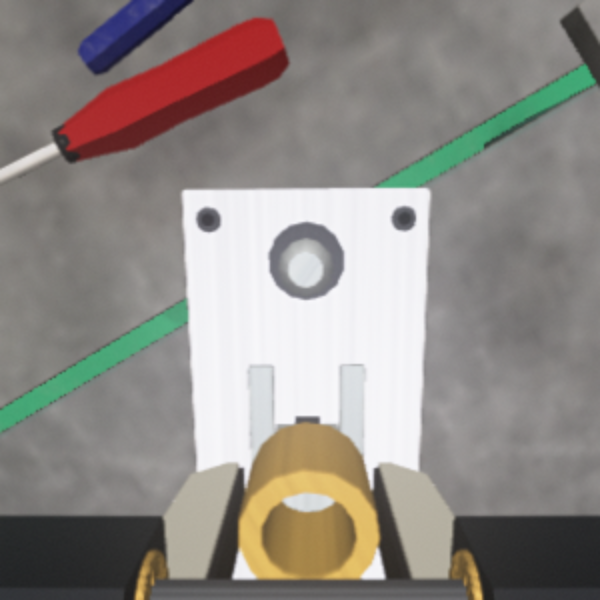

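The crop shows the pin top at about (305,268) and its shoulder at (306,260), 4 px lower in the full picture than predicted. The fork ends lie short of the pin and the sleeve is held upright.

```bash
python3 - <<'E'
from h import *
T=np.load("T3.npy");im=cv2.imread("pics/w3.png")
for uv,z in(((322.5,134),.08),((323,130),.018)):
    p=plane("wrist",uv,z,T);print(p,(np.linalg.inv(T)@np.r_[p,1])[:3])
print(proj("wrist",(T@np.array([0,0,-.027,1]))[:3],T))
hsv=cv2.cvtColor(im,cv2.COLOR_BGR2HSV);m=cv2.inRange(hsv,(15,100,170),(30,255,255))
m[:200]=0;m[290:]=0;N,l,st,ce=cv2.connectedComponentsWithStats(m);print(st[1:],ce[1:])
g=cv2.cvtColor(im,cv2.COLOR_BGR2GRAY)
print(im[225:290:3,324].tolist())
E
```

```text
[0.37587771 0.06092889 0.08      ] [ 5.84399061e-02 -8.08167450e-05  5.23173536e-02]
[0.37615853 0.06104941 0.018     ] [0.05811201 0.00011812 0.11431692]
[322.27158284 265.4375218 ]
[[ 290  212   70   78 2190]
 [ 331  255    1    1    1]
 [ 321  256    4    1    4]
 [ 329  256    1    1    1]
 [ 330  260    1    1    1]
 [ 329  271    1    1    1]
 [ 240  283    4    7   18]
 [ 405  283    4    7   21]] [[323.27990868 251.78447489]
 [331.         255.        ]
 [322.5        256.        ]
 [329.         256.        ]
 [330.         260.        ]
 [329.         271.        ]
 [241.33333333 286.22222222]
 [406.47619048 286.14285714]]
[[96, 145, 175], [92, 143, 173], [91, 142, 173], [91, 148, 180], [111, 192, 228], [112, 195, 229], [114, 198, 231], [162, 203, 222], [219, 218, 214], [219, 217, 213], [206, 208, 206], [77, 132, 163], [79, 135, 166], [75, 132, 165], [76, 134, 165], [76, 133, 166], [73, 133, 164], [73, 133, 166], [73, 133, 166], [73, 132, 165], [72, 132, 165], [77, 140, 175]]
```

Request:
{"op": "send_rows", "data": {"increments": [[[0.148,0,0,0],[0.148,0,0,0],[0,0,0,0],[0,0,0.06,0],[0,0,0.06,0],[0,0,0.06,0],[0,0,0.06,0],[0,0,0,0],[0,0,0,0]]]}}

```text
time: 6.55
tool_pos: [0.3758, 0.0608, 0.0855]
tcp_rot: [3.142, 0.0, 2.885]
ft_force: [0.6, -0.1, 0.1]
gripper_width: 0.0367
grasp_force: 20.0
```

Request:
{"op": "send_rows", "data": {"increments": [[[0,0,0.05,0],[0,0,0.05,0],[0,0,0.05,0],[0,0,0.05,0],[0,0,0.05,0],[0,0,0,0],[0,0,0,0]]]}}

```text
time: 7.42
tool_pos: [0.3757, 0.0609, 0.0355]
tcp_rot: [3.142, 0.0, 2.885]
ft_force: [-2.0, -0.3, -1.4]
gripper_width: 0.0365
grasp_force: 20.0
```

Request:
{"op": "send_rows", "data": {"increments": [[[0,0,0.01,0],[0,0,0,0],[0,0,0,0]]]}}

```text
time: 7.8
tool_pos: [0.3757, 0.0609, 0.0333]
tcp_rot: [3.141, 0.0, 2.885]
ft_force: [-0.5, 0.0, -1.0]
gripper_width: 0.0366
grasp_force: 20.0
```

Request:
{"op": "send_rows", "data": {"increments": [[[0,0,0,0],[0,0,0,0],[0,0,0,0],[0,0,-0.15,0],[0,0,-0.15,0],[0,0,-0.15,0],[0,0,-0.15,0],[-0.15,0,0,0],[-0.15,0,0,0],[0,0,0,0],[0,0,0,0]]], "jaw": -0.3}}

```text
time: 9.18
tool_pos: [0.4332, 0.0457, 0.153]
tcp_rot: [-3.141, -0.001, 2.885]
ft_force: [-0.1, 0.6, 0.2]
gripper_width: 0.0602
grasp_force: 0.0
```

```bash
python3 - <<'E'
from h import *
T=tool();im=arm.read_camera("wrist")
hsv=cv2.cvtColor(im,cv2.COLOR_RGB2HSV);m=cv2.inRange(hsv,(12,100,60),(30,255,255));N,l,st,ce=cv2.connectedComponentsWithStats(m)
for i in range(1,N):
  if st[i,4]>60: print(st[i],ce[i])
print([proj("wrist",(.376,.061,z),T) for z in(.058,.08,.062)])
cv2.imwrite("pics/w4c.png",cv2.resize(im[0:300,170:470,::-1],None,fx=2,fy=2))
go(.4886,.3757,.2,220)
E
```

```text
[304 110  41  43 777] [324.07078507 131.49420849]
[629 147  11  30 248] [634.88306452 162.36290323]
[182 275  28  64 874] [192.89702517 306.61441648]
[439 274  27  65 882] [454.91156463 306.52494331]
[ 212  349  402   33 9583] [420.75873943 367.39966608]
[array([323.1397923 , 129.90481029]), array([323.07965994, 131.33258792]), array([323.12961289, 130.1465029 ])]
now [0.4331 0.0458 0.1532] 165.3 total shift units [ 0.15   1.666 -0.234] turn -0.608
```

View pics/w4c.png

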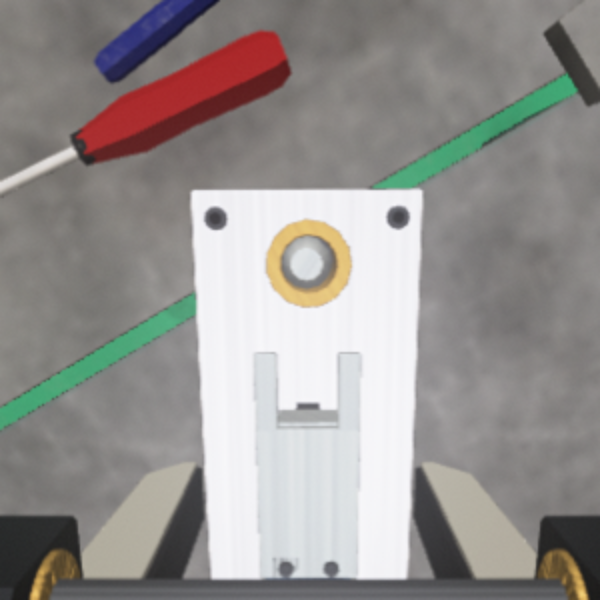

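The ring is concentric round the pin at (308,263), below its top, so the sleeve is down on the shoulder.

Request:
{"op": "send_rows", "data": {"increments": [[[0.0188,0.208,-0.0293,0],[0.0188,0.208,-0.0293,0],[0.0188,0.208,-0.0293,0],[0.0188,0.208,-0.0293,0],[0.0188,0.208,-0.0293,0],[0.0188,0.208,-0.0293,0],[0.0188,0.208,-0.0293,0],[0.0188,0.208,-0.0293,0],[0,0,0,-0.1013],[0,0,0,-0.1013],[0,0,0,-0.1013],[0,0,0,-0.1013]]]}}

```text
time: 10.72
tool_pos: [0.4883, 0.3752, 0.2005]
tcp_rot: [3.142, 0.0, -2.756]
ft_force: [-0.0, 0.2, -0.2]
gripper_width: 0.0605
grasp_force: 0.0
```

Request:
{"op": "send_rows", "data": {"increments": [[[0,0,0,-0.1013],[0,0,0,-0.1013],[0,0,0,0]]]}}

```text
time: 11.1
tool_pos: [0.4884, 0.3752, 0.2005]
tcp_rot: [3.142, 0.0, -2.444]
ft_force: [-0.8, 0.9, 0.0]
gripper_width: 0.061
grasp_force: 0.0
```

```bash
python3 - <<'E'
from h import *
T=tool();im=arm.read_camera("wrist");cv2.imwrite("pics/w5.png",im[:,:,::-1])
hsv=cv2.cvtColor(im,cv2.COLOR_RGB2HSV);m=cv2.inRange(hsv,(12,100,60),(30,255,255));N,l,st,ce=cv2.connectedComponentsWithStats(m)
for i in range(1,N):
  if st[i,4]>60: print(st[i],ce[i])
print([proj("wrist",(.4886,.3757,z),T) for z in(.04,0)])
m=cv2.inRange(hsv,(12,100,150),(30,255,255));m[:,:280]=0;m[:,380:]=0;m[:100]=0;m[260:]=0
c=max(cv2.findContours(m,cv2.RETR_EXTERNAL,cv2.CHAIN_APPROX_NONE)[0],key=cv2.contourArea);e=cv2.fitEllipse(c);print(e,plane("wrist",e[0],.04,T))
go(.4886,.3757,.013,220)
E
```

```text
[308 166  33  37 888] [324.06756757 184.4009009 ]
[182 275  28  64 898] [193.21603563 306.76391982]
[439 275  28  64 887] [454.88275085 306.93686584]
[ 212  349  402   32 9550] [420.7147644  367.42439791]
[array([324.69397947, 183.58533656]), array([324.62222229, 176.34609212])]
((324.3148498535156, 184.68600463867188), (31.427682876586914, 36.16375732421875), 11.951773643493652) [0.48978215 0.37616219 0.04      ]
now [0.4885 0.3752 0.2005] -140.2 total shift units [-0.002  0.002  0.937] turn -0.002
```

Request:
{"op": "send_rows", "data": {"increments": [[[0,0,0.187,0],[0,0,0.187,0],[0,0,0.187,0],[0,0,0.187,0],[0,0,0.187,0],[0,0,0,0],[0,0,0,0]]]}}

```text
time: 12.02
tool_pos: [0.4895, 0.3756, 0.0149]
tcp_rot: [-3.141, 0.002, -2.445]
ft_force: [0.9, 0.2, -0.1]
gripper_width: 0.0609
grasp_force: 0.0
```

Request:
{"op": "send_rows", "data": {"increments": [[[0,0,0,0],[0,0,0,0],[0,0,0,0],[0,0,0,0],[0,0,0,0],[0,0,-0.187,0],[0,0,-0.187,0],[0,0,-0.187,0],[0,0,-0.187,0],[0,0,-0.187,0],[0,0,0,0]]], "jaw": 1}}

```text
time: 13.4
tool_pos: [0.4897, 0.3757, 0.2032]
tcp_rot: [-3.141, 0.004, -2.443]
ft_force: [-0.2, -0.5, -1.8]
gripper_width: 0.0347
grasp_force: 19.9
```

```bash
python3 -c "
from h import *
go(.4834,-.382,.2,220)"
```

```text
now [0.4897 0.3757 0.2032] -140.0 total shift units [ 2.46  -2.882  0.007] turn 0.0
```

Request:
{"op": "send_rows", "data": {"increments": [[[0.154,-0.18,0,0],[0.154,-0.18,0,0],[0.154,-0.18,0,0],[0.154,-0.18,0,0],[0.154,-0.18,0,0],[0.154,-0.18,0,0],[0.154,-0.18,0,0],[0.154,-0.18,0,0],[0.154,-0.18,0,0],[0.154,-0.18,0,0],[0.154,-0.18,0,0],[0.154,-0.18,0,0]]]}}

```text
time: 14.9
tool_pos: [0.483, -0.1948, 0.1988]
tcp_rot: [3.14, -0.001, -2.444]
ft_force: [1.4, 0.6, -1.9]
gripper_width: 0.0345
grasp_force: 19.9
```

Request:
{"op": "send_rows", "data": {"increments": [[[0.154,-0.18,0,0],[0.154,-0.18,0,0],[0.154,-0.18,0,0],[0,0,0,0],[0,0,0,0]]]}}

```text
time: 15.52
tool_pos: [0.4819, -0.335, 0.1989]
tcp_rot: [3.14, -0.0, -2.444]
ft_force: [-0.5, 0.4, -1.8]
gripper_width: 0.0346
grasp_force: 19.9
```

```bash
python3 - <<'E'
from h import *
go(.4834,-.382,.018,220)
T=tool();im=arm.read_camera("wrist");cv2.imwrite("pics/w6.png",im[:,:,::-1])
E
```

```text
now [ 0.4819 -0.335   0.1989] -140.0 total shift units [ 0.145 -0.186  0.904] turn -0.0
```

View pics/w6.png

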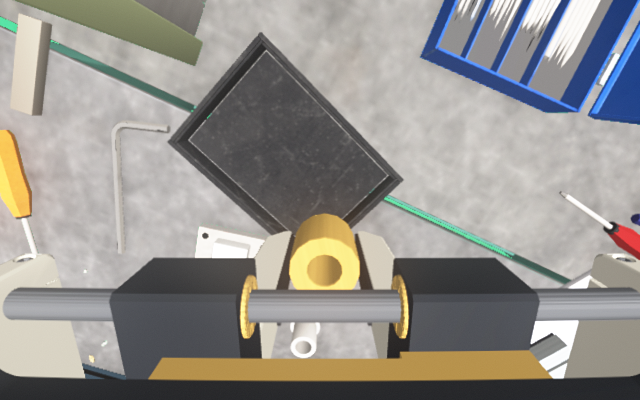

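The tray lies clear below, with its floor centre at about (290,130), and the sleeve is still held at (325,260). Lowering it in.

Request:
{"op": "send_rows", "data": {"increments": [[[0.072,-0.093,0,0],[0.072,-0.093,0,0],[0,0,0,0],[0,0,0.2,0],[0,0,0.2,0],[0,0,0.2,0],[0,0,0.2,0],[0,0,0.05,0],[0,0,0.02,0],[0,0,0.01,0],[0,0,0,0],[0,0,0,0]]]}}

```text
time: 17.08
tool_pos: [0.4859, -0.3809, 0.0249]
tcp_rot: [-3.14, -0.002, -2.448]
ft_force: [0.1, 0.1, -0.7]
gripper_width: 0.0348
grasp_force: 19.9
```

Request:
{"op": "send_rows", "data": {"increments": [[[0,0,0.015,0],[0,0,0.015,0],[0,0,0,0]]]}}

```text
time: 17.45
tool_pos: [0.4855, -0.3805, 0.0177]
tcp_rot: [3.141, -0.002, -2.448]
ft_force: [0.3, 0.8, -2.5]
gripper_width: 0.0346
grasp_force: 19.9
```

Request:
{"op": "send_rows", "data": {"increments": [[[0,0,0,0],[0,0,0,0],[0,0,0,0],[0,0,-0.1,0],[0,0,-0.2,0],[0,0,-0.2,0],[0,0,-0.2,0],[0,0,-0.2,0],[0,0,0,0]]], "jaw": -0.3}}

```text
time: 18.58
tool_pos: [0.4867, -0.381, 0.2034]
tcp_rot: [-3.135, -0.001, -2.448]
ft_force: [0.5, -0.1, 0.0]
gripper_width: 0.0606
grasp_force: 0.0
```

```bash
python3 - <<'E'
from h import *
T=tool()
ims=[cv2.cvtColor(arm.read_camera(n),cv2.COLOR_RGB2BGR) for n in("wrist","scene","side")]
cs=[cv2.resize(ims[0][0:300,120:520],(400,300)),cv2.resize(ims[1][230:350,390:550],(400,300)),cv2.resize(ims[1][180:285,245:385],(400,300)),cv2.resize(ims[2][180:240,300:400],(400,300),interpolation=cv2.INTER_CUBIC)]
cv2.imwrite("pics/m7.png",np.vstack([np.hstack(cs[:2]),np.hstack(cs[2:])]))
go(.5375,.0179,.2,190)
E
```

```text
now [ 0.4857 -0.3801  0.198 ] -140.3 total shift units [-1.471  1.365 -0.014] turn 0.33
```

View pics/m7.png

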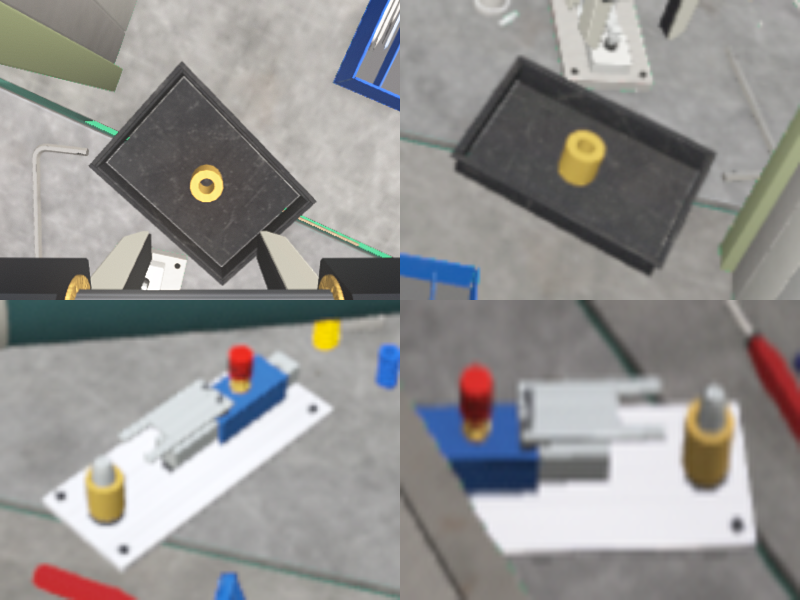

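Top left, the tight sleeve stands inside the tray at (206,184). The bottom crops show the free sleeve seated on the pin's shoulder and the section still in its first position, with the knob at (240,360). On to the knob.

Request:
{"op": "send_rows", "data": {"increments": [[[-0.184,0.171,0,0],[-0.184,0.171,0,0],[-0.184,0.171,0,0],[-0.184,0.171,0,0],[-0.184,0.171,0,0],[-0.184,0.171,0,0],[-0.184,0.171,0,0],[-0.184,0.171,0,0],[0,0,0,0.0825],[0,0,0,0.0825],[0,0,0,0.0825],[0,0,0,0.0825]]], "jaw": -0.2}}

```text
time: 20.23
tool_pos: [0.537, 0.0183, 0.1962]
tcp_rot: [-3.14, -0.004, -2.971]
ft_force: [-0.2, -0.1, -0.0]
gripper_width: 0.0558
grasp_force: 0.0
```

Request:
{"op": "send_rows", "data": {"increments": [[[0,0,0,0],[0,0,0,0]]]}}

```text
time: 20.48
tool_pos: [0.5372, 0.0182, 0.1968]
tcp_rot: [-3.14, -0.003, -2.964]
ft_force: [0.2, 1.3, 0.7]
gripper_width: 0.0558
grasp_force: 0.0
```

```bash
python3 - <<'E'
from h import *
T=tool();im=arm.read_camera("wrist");cv2.imwrite("pics/w8.png",im[:,:,::-1])
hsv=cv2.cvtColor(im,cv2.COLOR_RGB2HSV);h,s,v=cv2.split(hsv)
m=(((h<8)|(h>172))&(s>150)&(v>80)).astype(np.uint8)*255;N,l,st,ce=cv2.connectedComponentsWithStats(m)
for i in range(1,N):
  if st[i,4]>60: print(st[i],ce[i])
for X in((.5375,.0179,.096),(.54,.018,.096),(.5375,.0179,.068)): print(proj("wrist",X,T))
go(.5375,.0179,.06,190)
cv2.imwrite("pics/w8c.png",cv2.resize(im[60:300,180:480,::-1],None,fx=2,fy=2))
E
```

```text
[311 189  26  26 497] [323.38631791 201.34607646]
[323.33431409 198.15162797]
[322.94937969 200.85490944]
[323.41961842 190.7234486 ]
now [0.5373 0.0182 0.197 ] -169.8 total shift units [-0.002 -0.001  0.685] turn 0.002
```

View pics/w8c.png

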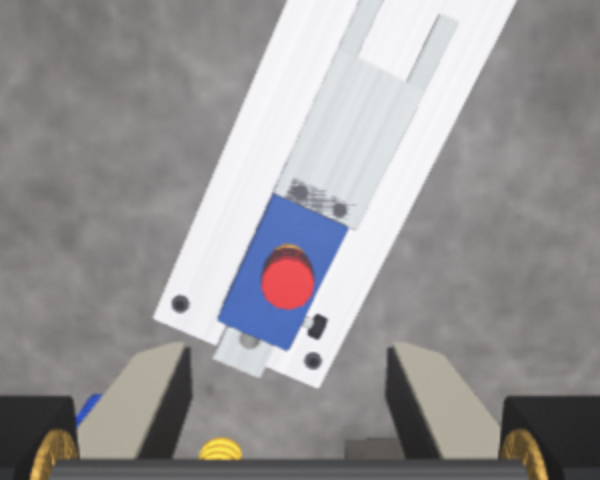

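The knob top is at crop (288,283), full picture (324,201), about 3 mm further out than estimated. Correcting and going down on it.

Request:
{"op": "send_rows", "data": {"increments": [[[-0.015,0,0.135,0],[0,0,0.135,0],[0,0,0.135,0],[0,0,0.135,0],[0,0,0.1,0],[0,0,0.035,0],[0,0,0,0],[0,0,0,0]]]}}

```text
time: 21.52
tool_pos: [0.5407, 0.0186, 0.0633]
tcp_rot: [-3.14, -0.001, -2.966]
ft_force: [0.5, -1.0, -0.2]
gripper_width: 0.0551
grasp_force: 0.0
```

Request:
{"op": "send_rows", "data": {"increments": [[[0,0,0,0],[0,0,0,0],[0,0,0,0],[0,0,0,0],[0,0,0,0],[0,0,0,0]]], "jaw": 1, "grip_force": 40}}

```text
time: 22.28
tool_pos: [0.5402, 0.0183, 0.0624]
tcp_rot: [-3.14, -0.002, -2.967]
ft_force: [-2.3, -5.6, 3.1]
gripper_width: 0.023
grasp_force: 40.0
```

Request:
{"op": "send_rows", "data": {"increments": [[[0,0,-0.02,0],[0,0,-0.02,0],[0,0,-0.02,0],[0,0,-0.025,0],[0,0,0,0],[0,0,0,0],[0,0,0,0]]]}}

```text
time: 23.15
tool_pos: [0.5399, 0.0184, 0.0787]
tcp_rot: [-3.14, -0.003, -2.967]
ft_force: [0.9, -5.3, -6.5]
gripper_width: 0.0231
grasp_force: 40.0
```

```bash
python3 - <<'E'
from h import *
s=arm.sense();print(s['tool_pos'],s['ft_force'])
p=s['tool_pos'];a=np.radians(165.3);go(p[0]+.05*np.cos(a),p[1]+.05*np.sin(a),p[2],190)
im=cv2.cvtColor(arm.read_camera("side"),cv2.COLOR_RGB2BGR)
cv2.imwrite("pics/s9.png",im)
E
```

```text
[0.53985792 0.0183721  0.07871938] [ 0.85527026 -5.34311194 -6.49480659]
now [0.5399 0.0184 0.0787] -170.0 total shift units [0.227 0.105 0.   ] turn 0.0
```

The wrist reads 6.5 N downward, as expected for a raised plunger. Sliding 50 mm along the rail.

Request:
{"op": "send_rows", "data": {"increments": [[[0.0227,0.0105,0,0],[0.0227,0.0105,0,0],[0.0227,0.0105,0,0],[0.0227,0.0105,0,0],[0.0227,0.0105,0,0],[0.0227,0.0105,0,0],[0.0227,0.0105,0,0],[0.0227,0.0105,0,0],[0.0227,0.0105,0,0],[0.0227,0.0105,0,0],[0,0,0,0],[0,0,0,0]]]}}

```text
time: 24.7
tool_pos: [0.491, 0.031, 0.0785]
tcp_rot: [-3.14, -0.004, -2.967]
ft_force: [-4.3, -7.5, -6.8]
gripper_width: 0.0231
grasp_force: 40.0
```

Request:
{"op": "send_rows", "data": {"increments": [[[0,0,0.02,0],[0,0,0.02,0],[0,0,0.02,0],[0,0,0.022,0],[0,0,0,0],[0,0,0,0],[0,0,0,0]]]}}

```text
time: 25.58
tool_pos: [0.4914, 0.0308, 0.0626]
tcp_rot: [-3.139, -0.003, -2.967]
ft_force: [-2.5, -7.6, -2.8]
gripper_width: 0.0228
grasp_force: 40.0
```

Request:
{"op": "send_rows", "data": {"increments": [[[0,0,0.006,0],[0,0,0.004,0],[0,0,0,0],[0,0,0,0]]]}}

```text
time: 26.08
tool_pos: [0.4924, 0.0307, 0.0623]
tcp_rot: [-3.139, -0.001, -2.967]
ft_force: [-4.0, -9.6, 9.9]
gripper_width: 0.0231
grasp_force: 40.0
```

```bash
python3 - <<'E'
from h import *
s=arm.sense();print(s['tool_pos'],s['ft_force'],s['grasp_force'])
a=cv2.cvtColor(arm.read_camera("side"),cv2.COLOR_RGB2BGR);b=cv2.cvtColor(arm.read_camera("scene"),cv2.COLOR_RGB2BGR);w=cv2.cvtColor(arm.read_camera("wrist"),cv2.COLOR_RGB2BGR)
f=lambda c:cv2.resize(c,(400,300),interpolation=cv2.INTER_CUBIC)
cv2.imwrite("pics/m10.png",np.vstack([np.hstack([f(a[170:245,295:395]),f(b[180:285,245:385])]),np.hstack([f(w[:300,120:520]),f(cv2.imread('pics/s9.png')[170:245,295:395])])]))
E
```

```text
[0.49236341 0.03070796 0.06226974] [-4.01580951 -9.64976578  9.92127748] 40.00238888897002
```

View pics/m10.png

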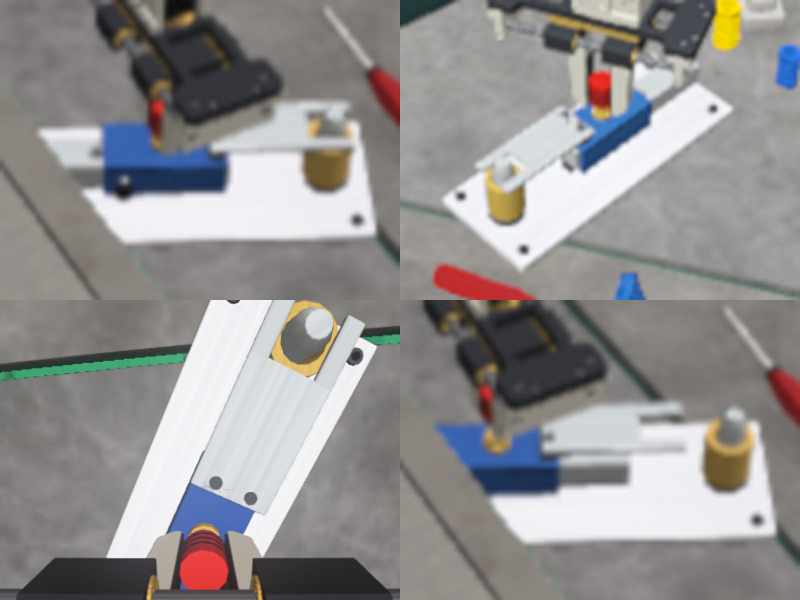

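The fork straddles the seated sleeve. The knob stopped at its original home height (TCP z 0.0623 m against 0.0624 m) with 10 N of push, so the lock pin is home. Handing in.

```bash
python3 -c "
from rig import arm
print(arm.sign_off())"
```

```text
the job is handed in; nothing more can be done
None
```

I handed the job in at about 26 s: the free sleeve is seated on the gauge pin, the tight one stands in the black tray, and the section is locked in the next hole with the red knob still gripped; the sign-off returned no verdict.

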